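# Sweep the copper sample pucks through the gate into the slot

### The arm

A 6-joint arm with a two-finger parallel gripper is mounted at the origin on the work surface. World frame = base frame: x ahead of the robot, y to its left, z up, the work surface at z = 0. Lengths are in mm, angles in rad, forces in N, time in s.
With the tool pointing down it reaches from about 350 to 775 mm from the base axis. Payload 7.3 kg.
Tool frame: the origin (TCP) lies midway between the tips of the shut fingers; the grasp point (between the pads) lies 19 mm behind it; z points along the fingers, x is the direction in which the jaws open and shut, and the axes are right-handed (so a half turn about z gives the same grasp; the last joint's range is limited). The gripper opens to 92 mm and grips with 3 to 60 N. Pads are 19 mm wide; open, the fingers measure 130 mm over their backs; the gripper's body (75 mm by 190 mm) begins 47 mm behind the grasp point.
Start: joints at [1.164, 0.342, 1.524, -0, 1.275, -0.146], TCP at [135.357, 507.27, 226.741] pointing down, gripper open.
Joint ranges: [-2.53, 2.53], [-0.77, 2.02], [0.04, 2.7], [-1, 4.14], [0.28, 2.66], [-3.11, 3.11]. Speed limits (rad/s): [2.57, 2.57, 3.14, 3.14, 3.14, 3.14].

### API

Orientations are given as [roll, pitch, yaw] about the fixed x, y, z axes, in that order (R = Rz(yaw) Ry(pitch) Rx(roll)).
In Python, from plant import bot gives the robot as it stands.
- The arm moves only by the shell command python3 -m pendant 'ROWS' [OPENING]. ROWS is JSON, a list of rows, each an object with "linear": the shift along the world's x, y, z in mm, a list of three; "twist": the turn about the world's z in degrees. In form: [{"linear": [x, y, z], "twist": twist}, ...]. A call has 1 to 20 rows; each row is the pose to reach, as a shift and turn from the pose commanded when the call began; what a row does not reach only later rows make up. A row lasts 1/8 s, in which the tool goes at most 62.5 mm and 10.7 degrees, less where a joint would pass 70% of its speed; a pose out of reach is approached as far as the arm can. A call with a gripper value outside its range is refused whole. OPENING is the closure in counts, from 0 (fully open) to 255 (shut), set as the call begins (- or left out, the last holds). The fingers move at their own pace and stop on an object; the grip force is fixed at half the most. Time passes only in rows, so rows that repeat a pose let the fingers close. It gives the time, the measured TCP pose, the force and the opening at its end, in the units of the state.
- bot.get_obs(): the state, without advancing time (a new reading comes with each control period).
- bot.capture(name): name is "side" or "top"; returns a dict with "frame" (480x640x3 uint8, blue, green, red), "z_map" (480x640 float32, mm along the optical axis (not along the pixel's ray), 0 where there is no reading), "fx", "fy", "cx", "cy" (pixels), "rvec" (rotation vector, rad) and "tvec" (3), from world to camera coordinates, as OpenCV has them. Camera axes: x right, y down, z forward; pixel columns grow to the right and rows downward; lengths in mm; the calibration is good to about 2 mm. A picture is of the moment at which its call begins.
- bot.close_job(): hands the job in, once; it reports no verdict.
The state is a dict: "time": time; "joint_positions": joint angles; "dq": joint speeds; "tau": joint torques, N m; "tool_pos": TCP position; "tcp_rot": TCP orientation; "contact_force": force on the tool from outside, world axes, zero at the start; "moment": the same for the moment, N m; "grip_width": finger opening in mm.
Only numpy, scipy, OpenCV 4.12 (cv2) and the standard library are available. Lean on these libraries where they do the work, as an engineer would, in place of code of your own. Each camera call takes 0.05 s, during which the arm holds its last target. There are 200 camera calls.

### The job

Push the three copper sample pucks lying on the aluminium loading tray through the narrow gate with the yellow posts, one at a time, so that each drops into the slot behind it and all three end up down in the slot. Slide them along the deck without picking up any of them, and never have two pucks in the gate together. Leave the black knobbed weight standing where it is on the tray, and leave the other things on the table alone.

Things in the scene. Friction and masses are not known exactly. Their poses are not given: they have to be found in the camera images.
- tray: fixed aluminium loading tray, placed and turned anew each time; origin on the table (z = 0), x axis along the deck towards the gate, y along the gate wall, z up. Flat deck 70 mm above the table, x -145 to +95 mm, y -140 to +140 mm inside grey rims (5 mm thick, 10 mm above the deck; back and both sides). The front is closed by a blue wall, x 90 to 95 mm, 12 mm above the deck
- gate (a point): centre, at deck height, of the gate: the only opening in the blue wall, 40 mm wide, between yellow posts (the wall's last 30 mm on either side, 12 mm above the deck); x = 92.5 mm, y = 0 in the tray's frame, same axes. The deck ends in a sharp vertical edge at x = 95 mm, the wall's outer face; a puck whose centre passes that edge tips into the slot by itself
- slot (a point): centre of the white floor of the slot, an open-topped trough just behind the gate's edge: tray x 95 to 155 mm, y -50 to +50 mm, floor 5 mm above the table (65 mm below the deck), its other three walls 80 mm above the table. This point is at tray x = 125 mm, y = 0; same axes
- puck1: copper-coloured sample puck, a disc 30 mm in diameter and 10 mm thick (60 g) with a 9 mm black chip in the middle of its top, lying flat on the tray deck at the start; origin at the centre of the disc, so 75 mm above the table while it lies on the deck
- puck2: copper-coloured sample puck, a disc 30 mm in diameter and 10 mm thick (60 g) with a 9 mm black chip in the middle of its top, lying flat on the tray deck at the start; origin at the centre of the disc, so 75 mm above the table while it lies on the deck
- puck3: copper-coloured sample puck, a disc 30 mm in diameter and 10 mm thick (60 g) with a 9 mm black chip in the middle of its top, lying flat on the tray deck at the start; origin at the centre of the disc, so 75 mm above the table while it lies on the deck
- weight: black round weight with a knob, 32 mm in diameter, 32 mm high in all (150 g), standing loose on the tray deck in one of four spots among the pucks (two spots nearer the gate wall at the sides, two farther back in the middle, at least 40 mm centre to centre); leave it alone; origin at the centre of its underside
- screwdriver: screwdriver, 170 mm long, lying; loose bystander on the table, leave alone; origin at the centre of its underside
- vial: amber jar, 32 mm in diameter, 55 mm high; loose bystander on the table, leave alone; origin at the centre of its underside
- flange: steel flange ring, 52 mm in diameter, 12 mm high; loose bystander on the table, leave alone; origin at the centre of its underside
- dish: shallow white dish, 90 mm in diameter, 14 mm high; loose bystander on the table, leave alone; origin at the centre of its underside
- clampblock: black clamp block, 50 x 40 x 40 mm; loose bystander on the table, leave alone; origin at the centre of its underside
- bracket: yellow plastic strip, 30 x 90 x 12 mm; loose bystander on the table, leave alone; origin at the centre of its underside

How it is judged (in metres and radians):
On the way, in this order (a step that is already met when the one before it is completed fails the run):
1. one puck is down in the slot (((x of puck1 in the frame of tray between 0.095 and 0.156 m and y of puck1 in the frame of tray between -0.05 and 0.05 m and z of puck1 in the frame of tray below 0.06 m) or (x of puck2 in the frame of tray between 0.095 and 0.156 m and y of puck2 in the frame of tray between -0.05 and 0.05 m and z of puck2 in the frame of tray below 0.06 m) or (x of puck3 in the frame of tray between 0.095 and 0.156 m and y of puck3 in the frame of tray between -0.05 and 0.05 m and z of puck3 in the frame of tray below 0.06 m))), for 0.2 s.
2. after it a second puck is down in the slot ((((x of puck1 in the frame of tray between 0.095 and 0.156 m and y of puck1 in the frame of tray between -0.05 and 0.05 m and z of puck1 in the frame of tray below 0.06 m) and (x of puck2 in the frame of tray between 0.095 and 0.156 m and y of puck2 in the frame of tray between -0.05 and 0.05 m and z of puck2 in the frame of tray below 0.06 m)) or ((x of puck1 in the frame of tray between 0.095 and 0.156 m and y of puck1 in the frame of tray between -0.05 and 0.05 m and z of puck1 in the frame of tray below 0.06 m) and (x of puck3 in the frame of tray between 0.095 and 0.156 m and y of puck3 in the frame of tray between -0.05 and 0.05 m and z of puck3 in the frame of tray below 0.06 m)) or ((x of puck2 in the frame of tray between 0.095 and 0.156 m and y of puck2 in the frame of tray between -0.05 and 0.05 m and z of puck2 in the frame of tray below 0.06 m) and (x of puck3 in the frame of tray between 0.095 and 0.156 m and y of puck3 in the frame of tray between -0.05 and 0.05 m and z of puck3 in the frame of tray below 0.06 m)))), for 0.2 s.
3. after them the third puck is down in the slot (x of puck1 in the frame of tray between 0.095 and 0.156 m and y of puck1 in the frame of tray between -0.05 and 0.05 m and z of each of puck1, puck2, puck3 in the frame of tray below 0.06 m and x of puck2 in the frame of tray between 0.095 and 0.156 m and y of puck2 in the frame of tray between -0.05 and 0.05 m and x of puck3 in the frame of tray between 0.095 and 0.156 m and y of puck3 in the frame of tray between -0.05 and 0.05 m), for 0.2 s.
At the end, for the whole second after the job is handed in: All three pucks are at rest in the slot, their centres within its walls and at least 10 mm below the deck; the black weight stands upright within 20 mm of its start and each bystander on the table is within 30 mm of its start (all of step 3 and linear speed of each of puck1, puck2, puck3 below 0.02 m/s and distance of weight from where it was at the start of the episode below 0.02 m and angle between weight's own z axis and vertical below 0.2 rad and distance of each of screwdriver, vial, flange, dish, clampblock, bracket from where it was at the start of the episode below 0.03 m); the robot touches nothing.
It fails at once if a puck is lifted more than 8 mm off the deck (height (world z) of any of puck1, puck2, puck3 above 0.083 m).
It fails at once if two pucks are in the gate together ((x of puck1 in the frame of tray between 0.07 and 0.115 m and y of puck1 in the frame of tray between -0.02 and 0.02 m and z of each of puck1, puck2 in the frame of tray above 0.069 m and x of puck2 in the frame of tray between 0.07 and 0.115 m and y of puck2 in the frame of tray between -0.02 and 0.02 m) or (x of puck1 in the frame of tray between 0.07 and 0.115 m and y of puck1 in the frame of tray between -0.02 and 0.02 m and z of each of puck1, puck3 in the frame of tray above 0.069 m and x of puck3 in the frame of tray between 0.07 and 0.115 m and y of puck3 in the frame of tray between -0.02 and 0.02 m) or (x of puck2 in the frame of tray between 0.07 and 0.115 m and y of puck2 in the frame of tray between -0.02 and 0.02 m and z of each of puck2, puck3 in the frame of tray above 0.069 m and x of puck3 in the frame of tray between 0.07 and 0.115 m and y of puck3 in the frame of tray between -0.02 and 0.02 m)).
It fails at once if the black weight is pushed more than 20 mm, lifted or tipped (distance of weight from where it was at the start of the episode above 0.02 m or height (world z) of weight above 0.08 m or angle between weight's own z axis and vertical above 0.5 rad).
It fails at once if something else on the table is moved more than 30 mm (distance of any of screwdriver, vial, flange, dish, clampblock, bracket from where it was at the start of the episode above 0.03 m).
It also fails if it takes over 72 s, if anything falls off the work surface, if the arm or the gripper's body presses on something with over 40 N, if the wrist force passes 120 N, or if a joint passes its speed limit or range.

## Working session

There is one attempt and no reset: what is moved stays moved. The work goes in short steps, Python scripts to look and compute and a shell command to move; the robot and the scene stay as the last step left them, time stands still between calls to the robot, and variables do not carry over. Pictures are saved under pics/ and viewed, about 8 in all and at most 12, crops included, and the job is handed in when it is done.

```bash
mkdir -p pics; ls
python3 - <<'E'
from plant import bot
import cv2
o=bot.get_obs();print(o)
for n in("top","side"):
    c=bot.capture(n);cv2.imwrite(f"pics/{n}0.png",c["frame"]);print(n,c["fx"],c["cx"],c["cy"],c["rvec"],c["tvec"])
E
```

```text
pics
{'time': 0.0, 'joint_positions': array([ 1.16398935e+00,  3.42751841e-01,  1.52502678e+00, -1.65107486e-05,
        1.27539581e+00, -1.46006976e-01]), 'dq': array([ 0.00096211, -0.00187875,  0.00029677, -0.00016992, -0.00018443,
       -0.00016051]), 'tau': array([ 5.28597193e-04, -4.31254184e+01, -2.44214594e+01,  7.18453154e-02,
        5.60741080e-02, -1.41534629e-04]), 'tool_pos': array([135.19534496, 506.86774911, 226.02644766]), 'tcp_rot': array([-3.14137814e+00,  1.56723551e-03,  1.31000131e+00]), 'contact_force': array([ 0.22387763, -0.53253801, -0.01985304]), 'moment': array([-0.00460514, -0.0089563 ,  0.00478702]), 'grip_width': 91.88071571697951}
top 483.3299389623657 323.66902749020664 237.67568852045042 [ 2.20736455 -2.16687049  0.11461193] [  -4.16419723  532.76505031 1256.54605045]
side 596.6071442680485 321.69984051948364 236.98513359891152 [ 2.19070929 -0.8792385   0.35650349] [-388.49248033  327.28002033 1121.74563636]
```

View pics/top0.png

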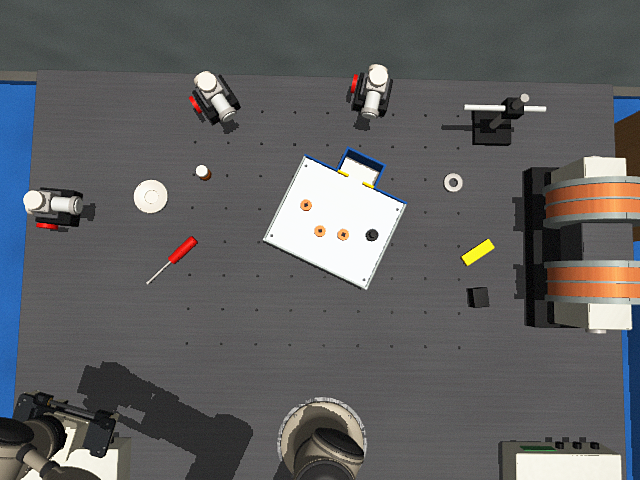

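View pics/side0.png

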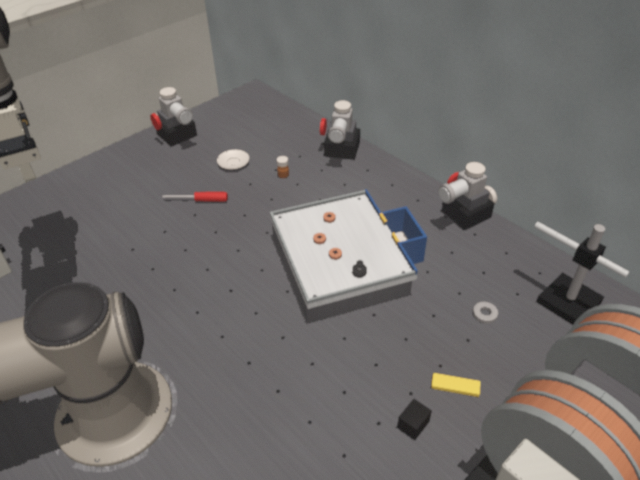

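The top view shows pucks near (306,205), (320,231) and (343,235), the weight at (373,235), and the yellow posts at (343,174) and (369,184). The side view agrees. Next I'll turn these into positions in the world and tray frames.

```bash
cat > h.py <<'E'
from plant import bot
import cv2, numpy as np
def ray(c,u,v,z):
    R=cv2.Rodrigues(np.array(c["rvec"],float))[0];C=-R.T@np.array(c["tvec"],float).ravel()
    d=R.T@np.array([(u-c["cx"])/c["fx"],(v-c["cy"])/c["fy"],1]);return (C+d*(z-C[2])/d[2])
def proj(c,p):
    K=np.array([[c["fx"],0,c["cx"]],[0,c["fy"],c["cy"]],[0,0,1.]])
    return cv2.projectPoints(np.array([p],float),np.array(c["rvec"],float),np.array(c["tvec"],float),K,None)[0].ravel()
def blobs(m,amin):
    n,l,s,ce=cv2.connectedComponentsWithStats(m.astype(np.uint8)*255)
    return [(ce[i],s[i,4]) for i in range(1,n) if s[i,4]>=amin]
BOX={"top":(255,140,415,300),"side":(265,185,435,315)}
def find(c,name):
    x0,y0,x1,y1=BOX[name];h=cv2.cvtColor(c["frame"],cv2.COLOR_BGR2HSV)[y0:y1,x0:x1].astype(int)
    H,S,V=h[...,0],h[...,1],h[...,2];off=np.array([x0,y0])
    f=lambda m,a:[(b+off,n) for b,n in blobs(m,a)]
    o=f((H<18)&(S>80)&(V>90),25)
    y=f((H>=20)&(H<35)&(S>120)&(V>100),6)
    k=f((V<60)&(S<90),40)
    return o,y,k
E
python3 - <<'E'
from h import *
for n in("top","side"):
    c=bot.capture(n);o,y,k=find(c,n)
    print(n)
    for nm,l,z in(("puck",o,80),("post",y,82),("black",k,90)):
        for b,a in l:
            p=ray(c,*b,z);print(nm,b.round(1),a,p.round(1),'z_map pt',end=' ')
            d=c["z_map"][int(round(b[1])),int(round(b[0]))]
            print(d)
c=bot.capture("top")
for z,uv in((80,[(304,155),(406,203),(264,240),(367,289)]),):
    for q in uv: print(q,ray(c,*q,z).round(1))
f=c["frame"];cv2.imwrite("pics/crop1.png",cv2.resize(f[140:300,255:415],(640,640),interpolation=cv2.INTER_CUBIC)[:600])
E
```

```text
top
puck [305.6 204.7] 96 [611.   54.1  80. ] z_map pt 1228.7937
puck [319.6 230.6] 90 [545.5  17.5  80. ] z_map pt 1217.7648
puck [342.6 233.9] 82 [538.4 -40.9  80. ] z_map pt 1223.7428
post [342.9 172.8] 33 [695.  -39.4  82. ] z_map pt 1235.6449
post [368.  184.8] 35 [ 665.3 -104.    82. ] z_map pt 1234.8099
black [371.8 233.8] 42 [ 539.1 -113.9   90. ] z_map pt 1200.2684
black [311.7 264.8] 174 [458.7  35.5  90. ] z_map pt 1292.5288
side
puck [329.  216.8] 83 [605.8  49.2  80. ] z_map pt 1387.998
puck [319.2 237.9] 90 [540.9  13.3  80. ] z_map pt 1337.96
puck [334.8 253.2] 100 [532.5 -45.7  80. ] z_map pt 1303.9347
post [382.6 217.6] 26 [691.2 -41.1  82. ] z_map pt 1377.8671
post [394.7 237.4] 20 [ 661.5 -104.8   82. ] z_map pt 1330.3173
(304, 155) [739.5  60.9  80. ]
(406, 203) [ 620.7 -201.8   80. ]
(264, 240) [519.1 157.1  80. ]
(367, 289) [ 400.7 -104.2   80. ]
```

View pics/crop1.png

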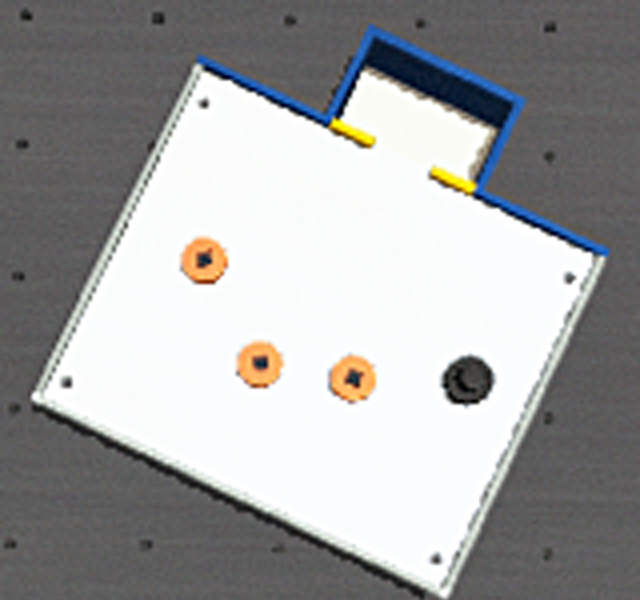

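```bash
python3 -m pendant '[{"linear":[30,-44,0],"twist":-1},{"linear":[60,-88,0],"twist":-2},{"linear":[90,-133,0],"twist":-3},{"linear":[120,-177,0],"twist":-4},{"linear":[150,-221,0],"twist":-5},{"linear":[180,-265,0],"twist":-6},{"linear":[210,-310,0],"twist":-7},{"linear":[240,-354,0],"twist":-8},{"linear":[270,-398,0],"twist":-9},{"linear":[300,-442,0],"twist":-9},{"linear":[330,-486,-20],"twist":-9},{"linear":[350,-516,-50],"twist":-9},{"linear":[362,-533,-95],"twist":-9},{"linear":[362,-533,-115],"twist":-9},{"linear":[362,-533,-115],"twist":-9},{"linear":[362,-533,-115],"twist":-9}]' 205
python3 - <<'E'
from h import *
c=bot.capture("side");cv2.imwrite("pics/s2.png",c["frame"])
o=bot.get_obs();print(o["tool_pos"],o["tcp_rot"],o["grip_width"],o["contact_force"]);print("tcp projects at",proj(c,o["tool_pos"]))
f=c["frame"];cv2.imwrite("pics/crop2.png",cv2.resize(f[140:320,250:440],(760,600)*1 if 0 else (600,568),interpolation=cv2.INTER_CUBIC))
E
```

```text
time: 2.25
tool_pos: [497.9, -25.6, 112.7]
tcp_rot: [3.14, -0.0, 1.153]
contact_force: [0.5, 0.3, -0.5]
grip_width: 18.1
[498.05930686 -25.6215596  112.97410982] [ 3.13940531e+00 -5.61070026e-04  1.15344200e+00] 17.868657682712236 [-0.47963933 -0.97476433  0.40558437]
tcp projects at [316.7523109  245.48626816]
```

View pics/crop2.png

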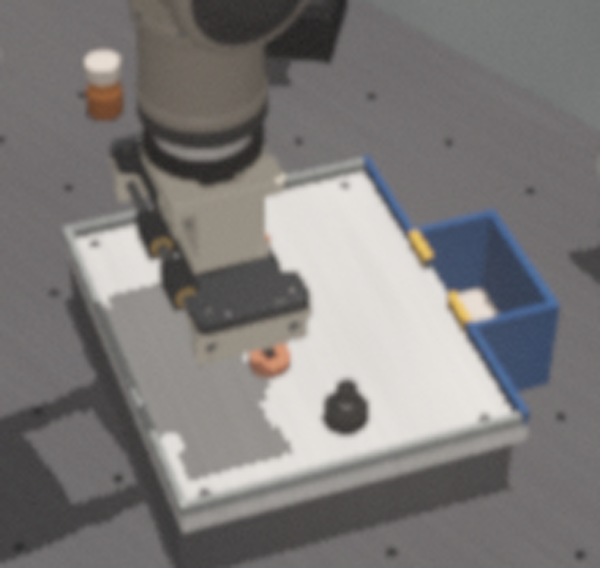

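The gripper is behind the middle puck, which shows at crop (270,358). The body hides the fingertips. I'll lower it, then push part of the way.

```bash
python3 -m pendant '[{"linear":[0,0,-20],"twist":0},{"linear":[0,0,-37],"twist":0},{"linear":[0,0,-37],"twist":0},{"linear":[9,-4,-37],"twist":0},{"linear":[18,-8,-37],"twist":0},{"linear":[27,-9,-37],"twist":0},{"linear":[36,-10,-37],"twist":0},{"linear":[45,-11,-37],"twist":0},{"linear":[54,-13,-37],"twist":0},{"linear":[63,-14,-37],"twist":0},{"linear":[72,-15,-37],"twist":0},{"linear":[81,-16,-37],"twist":0},{"linear":[90,-17,-37],"twist":0},{"linear":[99,-18,-37],"twist":0},{"linear":[108,-19,-37],"twist":0},{"linear":[116,-20,-37],"twist":0},{"linear":[121,-21,-37],"twist":0},{"linear":[123,-21,-37],"twist":0},{"linear":[123,-21,-37],"twist":0}]'
python3 - <<'E'
from h import *
for n in("top","side"):
    c=bot.capture(n);o,y,k=find(c,n)
    print(n,[(b.round(1),a,ray(c,*b,80).round(1)) for b,a in o],[(b.round(1),a,ray(c,*b,82).round(1)) for b,a in y])
    x0,y0,x1,y1=BOX[n];cv2.imwrite(f"pics/p3{n}.png",cv2.resize(c["frame"][y0:y1,x0:x1],None,fx=2.2,fy=2.2,interpolation=cv2.INTER_CUBIC))
a=cv2.imread("pics/p3top.png");b=cv2.imread("pics/p3side.png");h=max(a.shape[0],b.shape[0])
g=lambda i:cv2.copyMakeBorder(i,0,h-i.shape[0],0,0,0);cv2.imwrite("pics/p3.png",np.hstack([g(a),g(b)]))
E
```

```text
time: 4.68
tool_pos: [620.4, -46.8, 74.7]
tcp_rot: [3.142, -0.0, 1.153]
contact_force: [-0.5, 0.7, -0.5]
grip_width: 17.8
top [(array([306.1, 204.4]), np.int32(85), array([611.8,  53. ,  80. ]))] []
side [(array([329. , 217.1]), np.int32(85), array([605.3,  48.6,  80. ])), (array([319.2, 237.9]), np.int32(90), array([540.9,  13.3,  80. ]))] [(array([395.2, 238.8]), np.int32(12), array([ 658.9, -108.7,   82. ]))]
```

View pics/p3.png

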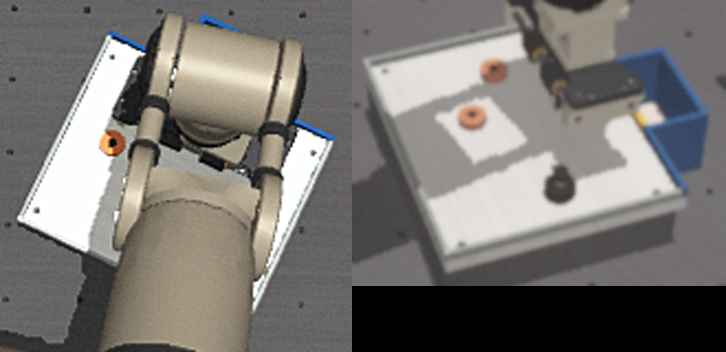

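```bash
python3 -m pendant '[{"linear":[-14,6,0],"twist":0},{"linear":[-27,12,0],"twist":0},{"linear":[-27,12,40],"twist":0},{"linear":[-30,20,80],"twist":0},{"linear":[-60,70,100],"twist":0},{"linear":[-90,120,100],"twist":0},{"linear":[-120,170,100],"twist":0},{"linear":[-150,220,100],"twist":0},{"linear":[-160,270,100],"twist":0},{"linear":[-170,300,100],"twist":0},{"linear":[-170,300,100],"twist":0}]'
cat > look.py <<'E'
from h import *
o=bot.get_obs();print("t",o["time"],o["tool_pos"].round(1),o["tcp_rot"][2].round(3))
for n in("top","side"):
    c=bot.capture(n);o,y,k=find(c,n)
    G={"top":np.array([680.2,-71.7]),"side":np.array([676.4,-73.])}[n]
    t=np.radians(-24.2);X=np.array([np.cos(t),np.sin(t)]);Y=np.array([-X[1],X[0]])
    f=lambda p:np.array([(p[:2]-G)@X+92.5,(p[:2]-G)@Y]).round(1)
    print(n,"pucks tray:",[(f(ray(c,*b,80)),int(a)) for b,a in o],"posts",[f(ray(c,*b,82)) for b,a in y],"black",[f(ray(c,*b,90)) for b,a in k])
E
python3 look.py
```

```text
time: 6.15
tool_pos: [449.4, 255.0, 174.9]
tcp_rot: [3.142, -0.0, 1.156]
contact_force: [0.2, -0.3, 0.6]
grip_width: 18.4
t 6.15 [449.4 255.  174.9] 1.156
top pucks tray: [(array([47.7, -0.5]), 92), (array([-22.2,  86.4]), 96), (array([-67. ,  26.3]), 91)] posts [array([92.7, 35.5]), array([ 92.1, -35.6])] black [array([-19.9, -96.2]), array([-153.5,    7.8])]
side pucks tray: [(array([-22. ,  82.5]), 82), (array([47.7, -4.1]), 89), (array([-66.5,  23.2]), 90)] posts [array([92.8, 35.1]), array([ 91.8, -34.8])] black []
```

```bash
python3 -m pendant '[{"linear":[20,-40,0],"twist":0},{"linear":[45,-90,0],"twist":0},{"linear":[70,-140,0],"twist":0},{"linear":[95,-190,0],"twist":0},{"linear":[120,-240,0],"twist":0},{"linear":[143,-287,-20],"twist":0},{"linear":[143,-287,-70],"twist":0},{"linear":[143,-287,-100],"twist":0},{"linear":[143,-287,-100],"twist":0},{"linear":[155,-292,-100],"twist":0},{"linear":[165,-297,-100],"twist":0},{"linear":[174,-301,-100],"twist":0},{"linear":[183,-305,-100],"twist":0},{"linear":[192,-309,-100],"twist":0},{"linear":[201,-313,-100],"twist":0},{"linear":[209,-317,-100],"twist":0},{"linear":[216,-320,-100],"twist":0},{"linear":[218,-321,-100],"twist":0},{"linear":[218,-321,-100],"twist":0}]'
python3 -c "
from h import *
c=bot.capture('side');cv2.imwrite('pics/s4.png',cv2.resize(c['frame'][180:300,340:460],(600,600),interpolation=cv2.INTER_CUBIC))"
```

```text
time: 8.62
tool_pos: [668.5, -67.7, 74.6]
tcp_rot: [3.142, -0.0, 1.153]
contact_force: [0.5, -0.1, -0.4]
grip_width: 17.9
```

View pics/s4.png

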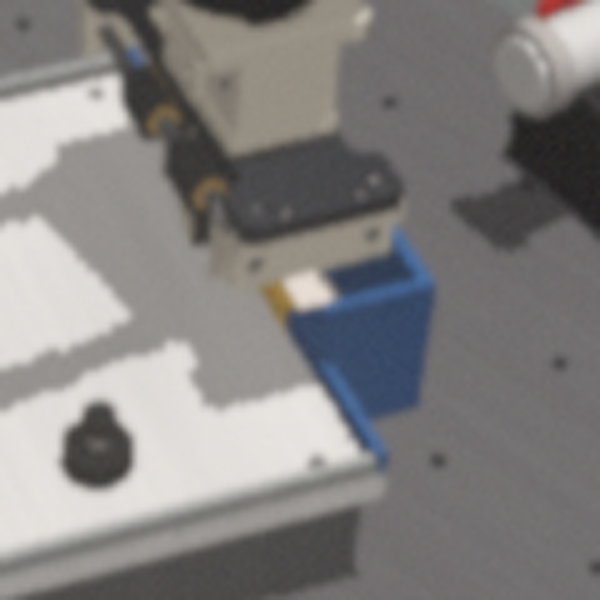

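```bash
python3 -m pendant '[{"linear":[2,-1,0],"twist":0},{"linear":[3,-1,0],"twist":0},{"linear":[3,-1,0],"twist":0},{"linear":[-15,7,0],"twist":0},{"linear":[-30,13,10],"twist":0},{"linear":[-40,18,60],"twist":0},{"linear":[-60,50,100],"twist":0},{"linear":[-90,100,100],"twist":0},{"linear":[-120,150,100],"twist":0},{"linear":[-150,200,100],"twist":0},{"linear":[-180,250,100],"twist":0},{"linear":[-210,300,100],"twist":0},{"linear":[-220,325,100],"twist":0},{"linear":[-220,325,100],"twist":0}]'
python3 look.py
```

```text
time: 10.42
tool_pos: [447.5, 258.8, 175.0]
tcp_rot: [3.141, -0.001, 1.156]
contact_force: [0.2, -0.1, 0.0]
grip_width: 17.8
t 10.425 [447.5 258.8 175. ] 1.156
top pucks tray: [(array([102.2,  -1. ]), 64), (array([-22.1,  86.3]), 95), (array([-66.9,  26.2]), 91)] posts [array([92.6, 35.4]), array([ 92.1, -36.1])] black [array([-19.7, -96.7]), array([-153.5,    6.5])]
side pucks tray: [(array([-21.8,  82.5]), 81), (array([-66.5,  23.2]), 90)] posts [array([92.8, 35.1]), array([ 91.8, -34.8])] black []
```

Run:
```python
from h import *
c=bot.capture("top");o,_,_=find(c,"top");b=o[0][0]
u,v=int(b[0]),int(b[1]);print(b,c["z_map"][v-2:v+3,u-2:u+3].round())
d=c["z_map"][v,u];R=cv2.Rodrigues(np.array(c["rvec"]))[0]
for z in(80,15):
    p=ray(c,*b,z);print(z,p,(R@p+np.array(c["tvec"]).ravel())[2])
cv2.imwrite("pics/t5.png",cv2.resize(c["frame"][140:240,300:420],(720,600),interpolation=cv2.INTER_CUBIC))
```

```text
[357.22580645 175.75806452] [[1300. 1303. 1301. 1304. 1301.]
 [1304. 1300. 1303. 1302. 1301.]
 [1300. 1305. 1300. 1303. 1301.]
 [1307. 1303. 1302. 1296. 1299.]
 [1298. 1307. 1305. 1298. 1306.]]
80 [688.52181263 -76.29092263  80.        ] 1236.930876710256
15 [702.66062724 -81.95564958  15.        ] 1302.9939811294678
```

View pics/t5.png

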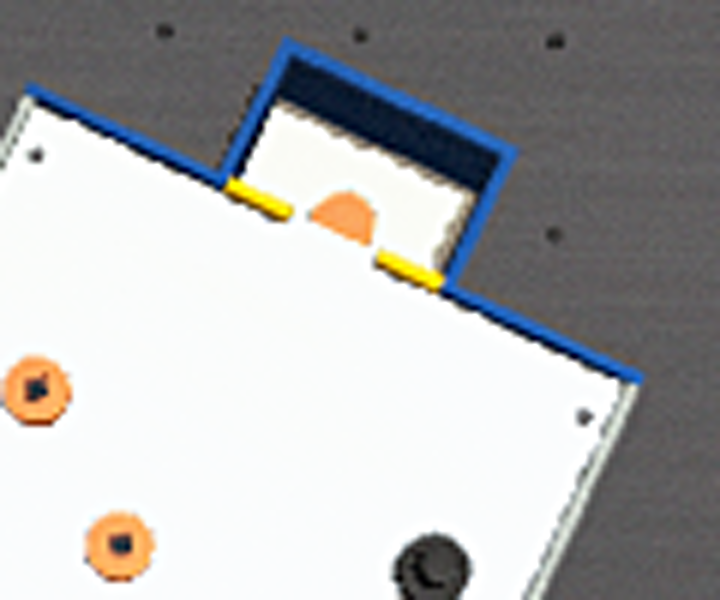

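The first puck lies flat in the slot: crop (345,218), depth 1302, which matches the slot floor. Next is the puck at tray (-67,26).

```bash
python3 -m pendant '[{"linear":[15,-55,0],"twist":0},{"linear":[30,-110,0],"twist":0},{"linear":[45,-165,0],"twist":0},{"linear":[62,-227,0],"twist":0},{"linear":[62,-227,-40],"twist":0},{"linear":[62,-227,-85],"twist":0},{"linear":[62,-227,-100],"twist":0},{"linear":[62,-227,-100],"twist":0},{"linear":[70,-230,-100],"twist":0},{"linear":[77,-234,-100],"twist":0},{"linear":[86,-240,-100],"twist":0},{"linear":[95,-247,-100],"twist":0},{"linear":[104,-253,-100],"twist":0},{"linear":[113,-259,-100],"twist":0},{"linear":[122,-266,-100],"twist":0},{"linear":[131,-272,-100],"twist":0},{"linear":[140,-279,-100],"twist":0},{"linear":[149,-285,-100],"twist":0},{"linear":[158,-291,-100],"twist":0},{"linear":[167,-298,-100],"twist":0}]' && python3 -m pendant '[{"linear":[8,-6,0],"twist":0},{"linear":[16,-11,0],"twist":0},{"linear":[24,-15,0],"twist":0},{"linear":[32,-18,0],"twist":0},{"linear":[40,-22,0],"twist":0},{"linear":[48,-26,0],"twist":0},{"linear":[54,-29,0],"twist":0},{"linear":[57,-30,0],"twist":0},{"linear":[57,-30,0],"twist":0},{"linear":[45,-25,0],"twist":0},{"linear":[30,-18,10],"twist":0},{"linear":[15,-10,60],"twist":0},{"linear":[-15,40,100],"twist":0},{"linear":[-45,90,100],"twist":0},{"linear":[-75,140,100],"twist":0},{"linear":[-105,190,100],"twist":0},{"linear":[-135,240,100],"twist":0},{"linear":[-165,290,100],"twist":0},{"linear":[-165,300,100],"twist":0},{"linear":[-165,300,100],"twist":0}]'; python3 look.py
```

```text
time: 13.08
tool_pos: [616.0, -41.1, 74.7]
tcp_rot: [-3.142, -0.0, 1.153]
contact_force: [-0.4, 0.0, 1.0]
grip_width: 17.9
time: 15.58
tool_pos: [450.9, 259.3, 174.8]
tcp_rot: [3.14, -0.0, 1.154]
contact_force: [-0.3, -1.0, 1.4]
grip_width: 18.3
t 15.575 [450.9 259.3 174.8] 1.154
top pucks tray: [(array([107.3,  -2.3]), 104), (array([-22.1,  86.3]), 94)] posts [array([92.6, 35.4]), array([ 92.3, -35.4])] black [array([-20.3, -96.3]), array([-153.3,   48.3]), array([-154.2,  -89.2])]
side pucks tray: [(array([-21.8,  82.5]), 81)] posts [array([92.9, 34.8]), array([ 91.9, -35.1])] black []
```

```bash
python3 -m pendant '[{"linear":[18,-18,0],"twist":9},{"linear":[36,-36,0],"twist":18},{"linear":[54,-54,0],"twist":27},{"linear":[72,-72,0],"twist":36},{"linear":[90,-90,0],"twist":45},{"linear":[108,-108,0],"twist":54},{"linear":[126,-126,0],"twist":63},{"linear":[144,-144,0],"twist":72},{"linear":[162,-162,0],"twist":81},{"linear":[175,-174,0],"twist":90},{"linear":[175,-174,-40],"twist":90},{"linear":[175,-174,-60],"twist":90},{"linear":[175,-174,-60],"twist":90}]'
python3 - <<'E'
from h import *
print(bot.get_obs()["joint_positions"].round(2))
c=bot.capture("side");cv2.imwrite("pics/s6.png",cv2.resize(c["frame"][160:320,260:440],(675,600),interpolation=cv2.INTER_CUBIC))
E
```

```text
time: 17.3
tool_pos: [624.5, 83.2, 112.8]
tcp_rot: [-3.14, -0.004, 2.721]
contact_force: [-0.4, 0.4, 0.5]
grip_width: 18.3
[ 0.01  0.64  1.36 -0.    1.15 -2.71]
```

View pics/s6.png

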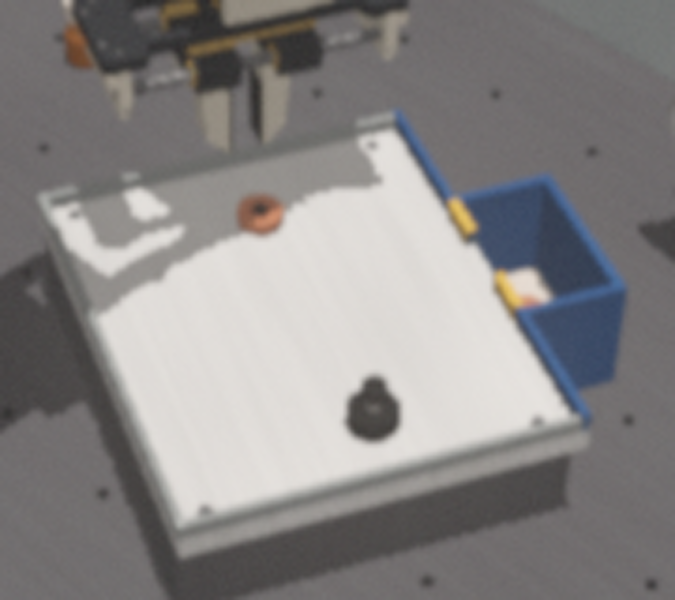

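```bash
python3 -m pendant '[{"linear":[0,0,-20],"twist":0},{"linear":[0,0,-38],"twist":0},{"linear":[0,0,-38],"twist":0},{"linear":[-4,-9,-38],"twist":0},{"linear":[-8,-18,-38],"twist":0},{"linear":[-12,-27,-38],"twist":0},{"linear":[-16,-36,-38],"twist":0},{"linear":[-20,-45,-38],"twist":0},{"linear":[-24,-54,-38],"twist":0},{"linear":[-28,-63,-38],"twist":0},{"linear":[-32,-72,-38],"twist":0},{"linear":[-36,-81,-38],"twist":0},{"linear":[-39,-86,-38],"twist":0},{"linear":[-41,-90,-38],"twist":0},{"linear":[-41,-90,-38],"twist":0},{"linear":[-37,-81,-38],"twist":0},{"linear":[-33,-71,-38],"twist":0},{"linear":[-33,-71,10],"twist":0},{"linear":[-33,-71,60],"twist":0}]' && python3 -m pendant '[{"linear":[-15,25,0],"twist":-10},{"linear":[-30,50,0],"twist":-20},{"linear":[-45,75,0],"twist":-30},{"linear":[-60,100,0],"twist":-40},{"linear":[-75,125,0],"twist":-50},{"linear":[-90,150,0],"twist":-60},{"linear":[-105,175,0],"twist":-70},{"linear":[-120,200,0],"twist":-80},{"linear":[-140,245,0],"twist":-90},{"linear":[-140,245,0],"twist":-90},{"linear":[-140,245,0],"twist":-90}]'; python3 look.py
```

```text
time: 19.73
tool_pos: [592.2, 15.5, 175.2]
tcp_rot: [-3.141, -0.002, 2.725]
contact_force: [1.4, 0.8, -0.7]
grip_width: 18.1
time: 21.1
tool_pos: [452.4, 259.6, 174.7]
tcp_rot: [3.141, 0.0, 1.156]
contact_force: [0.3, 0.4, -0.6]
grip_width: 17.9
t 21.1 [452.4 259.6 174.7] 1.156
top pucks tray: [(array([107.3,  -2.3]), 104), (array([-23.5,   1.1]), 92)] posts [array([92.7, 35.5]), array([ 92.4, -35.6])] black [array([-20.1, -96.1]), array([-153.5,    6.3])]
side pucks tray: [(array([-23. ,  -2.3]), 90)] posts [array([92.9, 35.5]), array([ 91.9, -35.7])] black []
```

```bash
python3 -m pendant '[{"linear":[17,-54,0],"twist":0},{"linear":[34,-108,0],"twist":0},{"linear":[51,-162,0],"twist":0},{"linear":[69,-216,0],"twist":0},{"linear":[87,-269,0],"twist":0},{"linear":[87,-269,-50],"twist":0},{"linear":[87,-269,-100],"twist":0},{"linear":[87,-269,-100],"twist":0},{"linear":[87,-269,-100],"twist":0},{"linear":[97,-273,-100],"twist":0},{"linear":[106,-277,-100],"twist":0},{"linear":[115,-281,-100],"twist":0},{"linear":[124,-286,-100],"twist":0},{"linear":[133,-290,-100],"twist":0},{"linear":[142,-294,-100],"twist":0},{"linear":[151,-298,-100],"twist":0},{"linear":[160,-302,-100],"twist":0},{"linear":[169,-306,-100],"twist":0},{"linear":[178,-310,-100],"twist":0},{"linear":[187,-314,-100],"twist":0}]' && python3 -m pendant '[{"linear":[9,-4,0],"twist":0},{"linear":[18,-8,0],"twist":0},{"linear":[26,-11,0],"twist":0},{"linear":[31,-14,0],"twist":0},{"linear":[32,-14,0],"twist":0},{"linear":[32,-14,0],"twist":0},{"linear":[20,-9,0],"twist":0},{"linear":[5,-2,10],"twist":0},{"linear":[-10,5,60],"twist":0},{"linear":[-40,55,100],"twist":0},{"linear":[-70,105,100],"twist":0},{"linear":[-100,155,100],"twist":0},{"linear":[-130,205,100],"twist":0},{"linear":[-160,255,100],"twist":0},{"linear":[-185,310,100],"twist":0},{"linear":[-185,310,100],"twist":0}]'; python3 look.py
python3 - <<'E'
from h import *
a=bot.capture("top")["frame"][140:240,300:420];b=bot.capture("side")["frame"][180:280,340:460]
cv2.imwrite("pics/f7.png",np.hstack([cv2.resize(i,(396,330),interpolation=cv2.INTER_CUBIC) for i in(a,b)]))
E
```

```text
time: 23.7
tool_pos: [639.9, -55.0, 74.7]
tcp_rot: [-3.142, -0.0, 1.153]
contact_force: [-0.3, 0.6, 0.4]
grip_width: 17.9
time: 25.7
tool_pos: [452.1, 258.4, 175.0]
tcp_rot: [-3.141, -0.001, 1.159]
contact_force: [-0.1, -0.3, -0.4]
grip_width: 18.2
t 25.7 [452.1 258.4 175. ] 1.159
top pucks tray: [(array([108.7,  -2. ]), 123)] posts [array([92.6, 35.4]), array([ 92.2, -35.8])] black [array([-19.2, -95.8]), array([-153.5,    5.4])]
side pucks tray: [] posts [array([92.9, 35.5]), array([ 91.9, -35.1])] black []
```

View pics/f7.png

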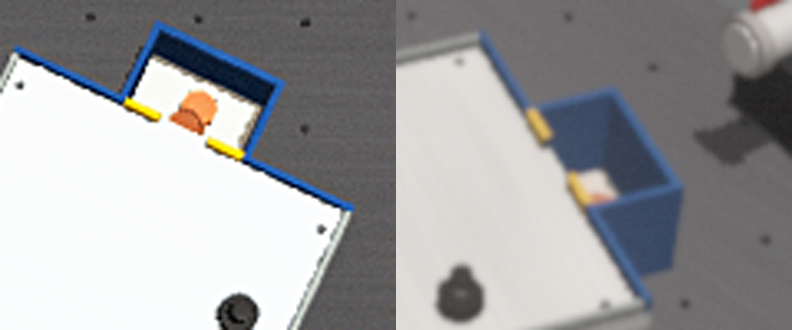

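The deck is empty and the pucks lie overlapping in the slot, at about (195,110) in the left crop. I'll check their height, that they're at rest, and the bystanders, then hand in.

Run:
```python
from h import *
c=bot.capture("top");h=cv2.cvtColor(c["frame"],cv2.COLOR_BGR2HSV)
m=np.zeros(h.shape[:2],bool);m[140:200,320:400]=True
m&=(h[...,0]<18)&(h[...,1]>80)&(h[...,2]>60)
R=cv2.Rodrigues(np.array(c["rvec"]))[0];C=-R.T@np.array(c["tvec"]).ravel()
v,u=np.nonzero(m);d=c["z_map"][v,u]
P=np.stack([(u-c["cx"])/c["fx"]*d,(v-c["cy"])/c["fy"]*d,d]);W=R.T@P+C[:,None]
print("z percentiles",np.percentile(W[2],[2,25,50,75,98]).round(1),len(v))
a=cv2.imread("pics/top0.png").astype(int);b=c["frame"].astype(int)
D=np.abs(a-b).max(2)
for n,(x,y) in dict(dish=(150,197),vial=(203,172),flange=(453,183),bracket=(477,251),clamp=(477,297),screw=(172,260)).items():
    print(n,(D[y-28:y+28,x-28:x+28]>60).sum())
import time;c2=bot.capture("top");print("rest diff",(np.abs(c2["frame"].astype(int)-b).max(2)[140:200,320:400]>60).sum())
```

```text
z percentiles [14.6 25.1 28.1 34.9 42. ] 123
dish 0
vial 0
flange 0
bracket 0
clamp 0
screw 1898
rest diff 0
```

Run:
```python
from h import *
a=cv2.imread("pics/side0.png");b=bot.capture("side")["frame"]
for f in(a,b):
    h=cv2.cvtColor(f,cv2.COLOR_BGR2HSV)[180:215,150:240];m=((h[...,0]<8)|(h[...,0]>172))&(h[...,1]>120)&(h[...,2]>50)
    print([(x.round(1),n) for x,n in blobs(m,20)])
bot.close_job()
```

```text
[(array([60.5, 16.3]), np.int32(307))]
[(array([60.6, 16.3]), np.int32(308))]
the job is handed in; nothing more can be done
```

All three pucks are down in the slot. I pushed them through the gate one at a time with the half-closed fingers as a notch, in about 26 s of robot time, and handed the job in. I never gripped a puck. The one on the left was first slid sideways to the gate's centreline.

Last checks:
- **Pucks:** none are left on the deck. The copper surfaces visible in the slot are 15–42 mm above the table, against a 60 mm limit. They overlap, so the last ones lie stacked or tilted. No movement showed between the last two pictures.
- **Weight:** it stands within about 1 mm of where it started, in the top camera's reading.
- **Bystanders:** the dish, vial, flange, bracket and clamp block show no change in the top view. The same comparison flagged the screwdriver, probably because the arm and its shadow were over it. The side view puts it within 0.1 pixel of its start.
- **Robot:** it was clear of everything at hand-in, and the force readings after each move stayed below about 2 N.

**Disagreement:** the two cameras differed by 3–5 mm on positions. I used the average with a correction from the first push, and the pucks never touched the posts as far as I could see.

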